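Zero the metering valve and set it two turns open

TASK

Prepare the small gas manifold on the bench: first turn the black bar knob clockwise until it clicks past its detent and rests at its second mark. Then, by its upright steel crank handle, wind the valve handwheel clockwise until it is shut against its stop, back it off (counter-clockwise) exactly two full turns, and finish there with the crank handle still held in the gripper: do not let go. Leave the small bottles, the dish and the forceps standing or lying round the manifold where they are.

Things in the scene. Friction and masses are not known exactly. Their poses are not given: they have to be found in the camera images.
- manifold: Gas manifold fixed to the bench: aluminium base plate 100 x 300 x 12 mm (its x, y, z), with a steel shut-off block and bar knob at its +y end, a small gauge lying face up in the middle (top at z 52 mm) and a brass valve with handwheel at its -y end. Origin: centre of the plate's underside; z up, y along the plate, x across it, away from the robot when the plate is not turned. Knob axis at x 0, y +95 mm; wheel axis at x 0, y -95 mm.
- detent_knob (a joint): Bar knob's angle about the vertical in rad: 0 = first rest position (bar along the manifold's x), grows clockwise seen from above, 1.05 = second rest position at its end stop. A spring plunger resists with up to about 0.17 N m in the first half; past the middle (0.53) it pulls the knob on to 1.05, where it stays.
- knob_grip (a point): Point on the bar knob's axis at gripping height, 76 mm above the bench. The bar is 46 mm long, 14 mm thick, its top at 88 mm and its foot, a disc of 38 mm diameter, has its top at 54 mm above the bench. The point's x axis runs along the bar and turns with it; its z is up.
- valve_wheel (a joint): Handwheel angle about the vertical in rad, over several turns: 0 = shut, against a hard stop; grows counter-clockwise seen from above (opening); one turn = 6.283; other end stop at 18.85. It starts 0.3 to 1.1 turns open, turns with about 0.08 N m of friction and stays where it is left. At 0 the crank handle lies from the wheel axis towards the manifold's +x.
- wheel_axis (a point): Point on the handwheel's fixed vertical axis, 101 mm above the bench (at the height to grip the crank handle). Axes as the manifold's.
- handle_grip (a point): Middle of the upright steel crank handle, 101 mm above the bench: a smooth cylinder, 20 mm in diameter, from 77 to 121 mm above the bench, standing on the handwheel's rim 50 mm from the wheel axis. It swivels freely about its own vertical axis, so a gripper can hold it and go round in a circle without turning. The rim below (black, 11 mm thick) has its top at 74 mm; the hub nut's top is at 77 mm.
- crank_handle: The crank handle itself (see handle_grip). Origin on its own axis at its lower end, 75 mm above the bench; z up.
- vial_red: Bystander: small brown bottle with red cap, 20 mm diameter, 36 mm high, behind the manifold; origin at its foot.
- vial_amber_a: Bystander: brown bottle with black cap, 23 mm diameter, 45 mm high, behind the manifold; origin at its foot.
- petri_stack: Bystander: pair of stacked round dishes, 59 mm diameter, 31 mm high, beyond the valve's end of the manifold; origin at its foot.
- forceps: Bystander: steel forceps, 125 mm long, lying flat behind the valve; origin at the middle of its underside.

How it is judged:
By the outcome, as a careful person would: the job done as asked, in the order asked, and still so for the second after the job is handed in, while the arm keeps its last pose, push and grip.
It also fails if it takes over 72 s, if anything falls off the work surface, if the arm or the gripper's body presses on something with over 40 N, if the wrist force passes 120 N, or if a joint passes its speed limit or range.

ROBOT

A 7-joint arm with a two-finger parallel gripper is mounted at the origin on a cart in front of the work surface, level with it; the furniture and walls round the work are solid. World frame = base frame: x ahead of the robot, y to its left, z up, the work surface at z = 0. Lengths are in m, angles in rad, forces in N, time in s.
With the tool pointing down it reaches from about 0.425 to 0.925 m from the base axis. Payload 6.8 kg.
Tool frame: the origin (TCP) lies on the centre line of the jaws, within the pads' length; the fingertips stand 17 mm ahead of it and the grasp point (between the pads) lies 2 mm behind it (nose_length is the distance from the TCP to the fingertips, in m); z points along the fingers, x is the direction in which the jaws open and shut, and the axes are right-handed (so a half turn about z gives the same grasp; the last joint's range is limited). The gripper opens to 85 mm and grips with 20 to 120 N. Pads are 22 mm wide; open, the fingers measure 114 mm over their backs; the gripper's body (76 mm by 85 mm) begins 54 mm behind the grasp point. The pads swing forward as they close: fully open they stand 13 mm farther back than shut.
Start: joints at [-1.457, 0.477, 0.022, 1.555, -0.011, 1.109, -0.083], TCP at [0.148, 0.658, 0.222] pointing down, gripper open.
Joint ranges: [-2.96, 2.96], [-0.34, 2.1], [-1.41, 1.46], [0.24, 2.44], [-1.37, 4.51], [0.17, 1.92], [-2.96, 2.96]. Speed limits (rad/s): [2.39, 2.39, 3.14, 3.14, 3.14, 3.14, 3.14].

INTERFACE

Orientations are given as a unit quaternion [w, x, y, z].
In Python, from station import * gives the robot as it stands.
- The arm moves only by the tool send_rows, never from a script. Its argument "commands" is a list of rows, each an object with "translation": the shift along the tool's x, y, z in m, a list of three; "rot": the turn, a rotation vector about the tool's x, y, z in degrees, a list of three; "grip": the finger opening in m, from 0 to 0.0854. In form: [{"translation": [tx, ty, tz], "rot": [rx, ry, rz], "grip": grip}, ...]. A call has exactly 5 rows; each row shifts and turns the commanded pose from where the row before left it, along the tool's axes as they then stand; what a row does not reach is not made up. A row lasts 1/12 s, in which the tool goes at most 41.7 mm and 7.16 degrees, less where a joint would pass 70% of its speed; a pose out of reach is approached as far as the arm can. A call with a gripper value outside its range is refused whole. The fingers move at their own pace and stop on an object; "force" is the grip in N (left out, the last holds). Time passes only in rows, so rows that do not move let the fingers close, or fill a call up. It gives the time, the measured TCP pose, the force and the opening at its end, in the units of the state.
- get_obs(): the state, without advancing time (a new reading comes with each control period).
- read_camera(name): name is "scene" or "side" or "wrist"; returns a dict with "pixels" (480x640x3 uint8, red, green, blue), "depth" (480x640 float32, m along the optical axis (not along the pixel's ray), 0 where there is no reading), "mtx" (3x3 intrinsics, pixels), "extrinsics" (4x4, takes a point from camera to world coordinates). Camera axes: x right, y up, looking along -z (the intrinsics and any distortion apply to the point x, -y, -z); pixel columns grow to the right and rows downward; lengths in m; the calibration is good to about 2 mm. The wrist camera is an equidistant fisheye: a pixel r from the principal point sees the ray r / f radians off the axis. A picture is of the moment at which its call begins.
- hand_in(): hands the job in, once; it reports no verdict.
The state is a dict: "t": time; "q": joint angles; "joint_vel": joint speeds; "joint_torque": joint torques, N m; "eef_pos": TCP position; "tool_rot": TCP orientation; "contact_force": force on the tool from outside, world axes, zero at the start; "torque": the same for the moment, N m; "gripper_width": opening from 0.0 (shut) to 1.0 (fully open).
Only numpy, scipy, OpenCV 4.12 (cv2) and the standard library are available. Lean on these libraries where they do the work, as an engineer would, in place of code of your own. Each camera call takes 0.05 s, during which the arm holds its last target.

## Working session

There is one attempt and no reset: what is moved stays moved. The work goes in short steps, Python scripts to look and compute and a tool call to move; the robot and the scene stay as the last step left them, time stands still between calls to the robot, and variables do not carry over. Pictures are saved under pics/ and viewed, and the job is handed in when it is done.

Besides the shell and the picture viewer there is one more tool, called after "Call:" by a JSON object that holds its "method" and its "body". send_rows: Moves the arm, as the interface text tells. Its arguments: {"type":"object","properties":{"commands":{"type":"array","items":{"type":"object","properties":{"translation":{"type":"array","items":{"type":"number"}},"rot":{"type":"array","items":{"type":"number"}},"grip":{"type":"number"}}}},"force":{"type":"number"}},"required":["commands"]}

```bash
ls; mkdir -p pics
python3 - <<'E'
from station import *
import cv2
o=get_obs()
for k,v in o.items(): print(k,v)
for n in ["scene","side","wrist"]:
    c=read_camera(n)
    cv2.imwrite(f"pics/{n}0.png",c["pixels"][:,:,::-1])
    print(n,c["mtx"],c["extrinsics"],[k for k in c])
E
```

```text
pics
t 0.0
q [-1.45711671  0.47782764  0.02231129  1.55646002 -0.01150904  1.10929094
 -0.08308413]
joint_vel [ 0.0003045   0.00121295 -0.00017174 -0.00149923  0.00060655 -0.00038452
 -0.00132127]
joint_torque [-2.09317623e-04 -5.96438742e+01  1.60765104e+00 -2.81200022e+01
  1.23702458e-02  9.25536908e-03 -2.65579292e-07]
eef_pos [0.14833802 0.6578683  0.22060309]
tool_rot [ 6.25255746e-04  7.80995443e-01  6.24536032e-01 -6.87341766e-04]
contact_force [-0.01549205  0.20662473 -0.54059433]
torque [ 0.03951268  0.03816078 -0.01989312]
gripper_width 0.9999138349078329
scene [[523.00723731   0.         318.72628653]
 [  0.         523.00723731 242.22456504]
 [  0.           0.           1.        ]] [[ 0.7771744   0.24785062 -0.57842028  0.05540142]
 [-0.62917906  0.28915913 -0.72147121 -0.74573588]
 [-0.01156158  0.92463888  0.38066949  0.45086209]
 [ 0.          0.          0.          1.        ]] ['pixels', 'depth', 'mtx', 'extrinsics']
side [[461.30117503   0.         323.05842836]
 [  0.         461.30117503 239.34178349]
 [  0.           0.           1.        ]] [[ 0.85411167  0.3243625  -0.40654916  0.2499684 ]
 [-0.51985518  0.50897065 -0.68607541 -0.66743026]
 [-0.01561554  0.79733171  0.6033393   0.57804674]
 [ 0.          0.          0.          1.        ]] ['pixels', 'depth', 'mtx', 'extrinsics']
wrist [[371.64829954   0.         320.3734874 ]
 [  0.         371.64829954 237.6190027 ]
 [  0.           0.           1.        ]] [[ 0.22070041 -0.94016769 -0.25956897  0.08269735]
 [ 0.97533935  0.21216249  0.0608296   0.67286653]
 [-0.00211922 -0.26659295  0.96380688  0.37221668]
 [ 0.          0.          0.          1.        ]] ['pixels', 'depth', 'mtx', 'extrinsics']
```

View pics/scene0.png

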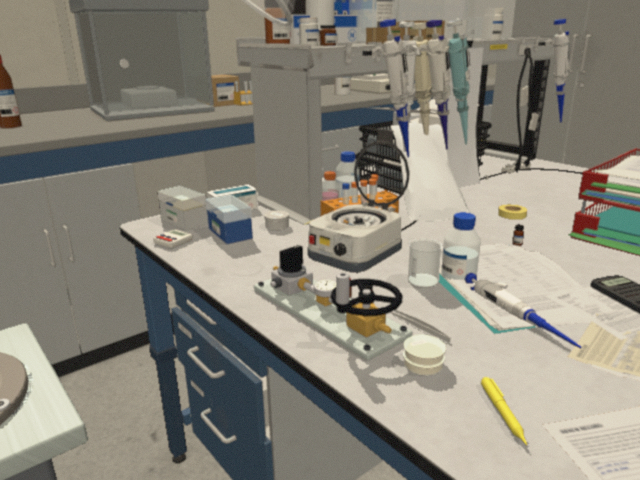

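View pics/side0.png

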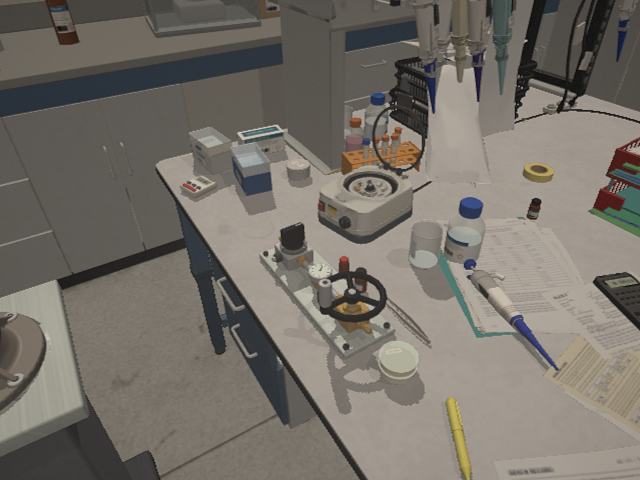

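View pics/wrist0.png

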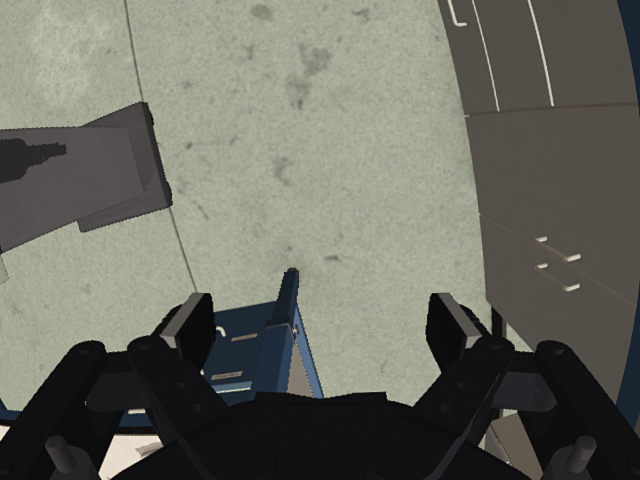

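The scene and side views show the manifold at roughly pixels (255-410, 245-350) and (260-395, 225-355). The black knob is at the far left end. The grey handle stands to the left of the wheel, at about (343,288) in the scene view and (325,293) in the side view. I'll zoom in and measure.

```bash
cat > h.py <<'E'
import numpy as np, cv2
from station import *
def ray(c,u,v):
    K=c["mtx"];E=c["extrinsics"]
    d=np.stack([(np.asarray(u)-K[0,2])/K[0,0],-(np.asarray(v)-K[1,2])/K[1,1],-np.ones_like(np.asarray(u,float))],-1)
    return E[:3,3],d@E[:3,:3].T
def cast(c,u,v,z):
    o,d=ray(c,u,v); return o+d*((z-o[2])/d[...,2])[...,None]
def cloud(c):
    v,u=np.mgrid[:480,:640].astype(float)
    o,d=ray(c,u,v); return o+d*c["depth"][...,None]
def proj(c,P):
    E=c["extrinsics"];p=(np.asarray(P)-E[:3,3])@E[:3,:3];K=c["mtx"]
    return K[0,2]+K[0,0]*p[...,0]/-p[...,2],K[1,2]-K[1,1]*p[...,1]/-p[...,2]
E
python3 - <<'E'
from h import *
for n,(x0,y0) in dict(scene=(245,235),side=(250,215)).items():
    c=read_camera(n)
    im=c["pixels"][y0:y0+150,x0:x0+200,::-1]
    cv2.imwrite(f"pics/{n}_z.png",cv2.resize(im,None,fx=4,fy=4,interpolation=cv2.INTER_CUBIC))
    P=cloud(c); 
    np.save(f"{n}_P.npy",P); np.save(f"{n}_im.npy",c["pixels"])
    # heights map summary
    sub=P[y0:y0+150,x0:x0+200].reshape(-1,3); rgb=c["pixels"][y0:y0+150,x0:x0+200].reshape(-1,3).astype(int)
    dark=rgb.max(1)<60
    for a,b in[(.08,.1),(.065,.08)]:
        m=dark&(sub[:,2]>a)&(sub[:,2]<b); print(n,a,m.sum(),sub[m].mean(0),sub[m].min(0),sub[m].max(0))
E
```

```text
scene 0.08 116 [ 0.54715325 -0.05147775  0.08490136] [ 0.52783802 -0.05587157  0.08022437] [ 0.57127572 -0.0433428   0.08907966]
scene 0.065 1191 [ 0.5494196  -0.22057174  0.07139992] [ 0.49522457 -0.29128072  0.06501179] [ 0.60466668 -0.04456606  0.07993916]
side 0.08 149 [ 0.54858385 -0.05083716  0.08543304] [ 0.52941619 -0.05554505  0.08007267] [ 0.5728985  -0.03973474  0.09064299]
side 0.065 1405 [ 0.5555276  -0.22576838  0.07177581] [ 0.49744582 -0.2922243   0.06501161] [ 0.66818362 -0.04330901  0.07980234]
```

View pics/scene_z.png

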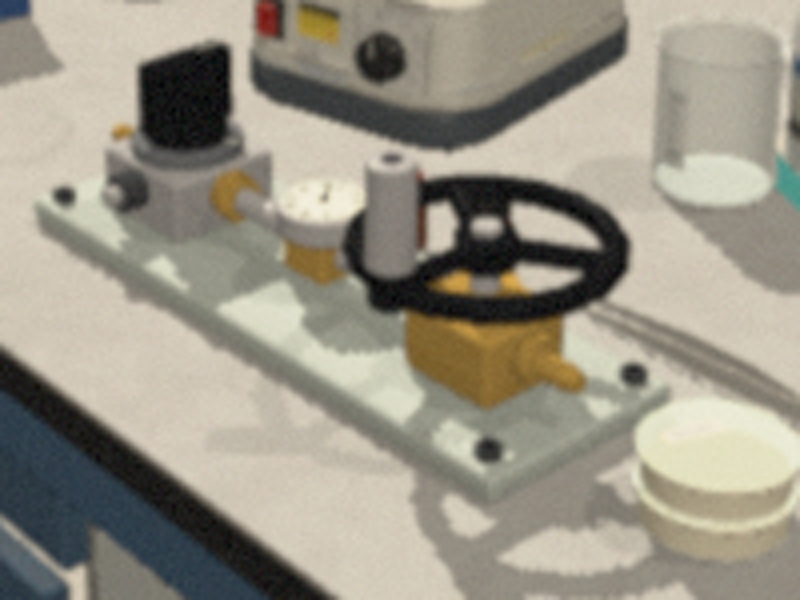

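View pics/side_z.png

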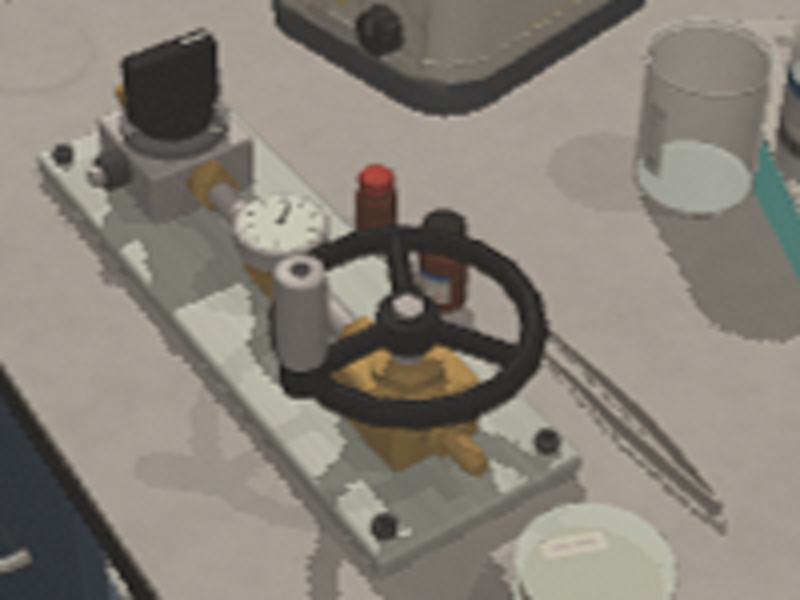

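Run:
```python
from h import *
cs={n:read_camera(n) for n in("scene","side")}
off=dict(scene=(245,235),side=(250,215))
def tri(a,b):
    A=np.zeros((3,3));B=np.zeros(3);R=[]
    for n,p in(("scene",a),("side",b)):
        u=off[n][0]+(p[0]-1.5)/4;v=off[n][1]+(p[1]-1.5)/4
        o,d=ray(cs[n],u,v);d=d/np.linalg.norm(d);M=np.eye(3)-np.outer(d,d);A+=M;B+=M@o;R.append((M,o))
    x=np.linalg.solve(A,B);return x,[round(1e3*np.linalg.norm(M@(x-o)),1) for M,o in R]
pts=dict(hubnut=((488,228),(408,305)),handletop=((392,160),(300,270)),boltA=((64,195),(62,153)),boltC=((489,450),(384,526)),boltD=((633,375),(546,441)),
 knobL=((140,70),(122,63)),knobR=((224,45),(212,33)),handlebot=((390,268),(302,362)))
X={}
for k,(a,b) in pts.items(): X[k],r=tri(a,b);print(k,X[k].round(4),r)
print("gap axis-handle",np.linalg.norm((X['handletop']-X['hubnut'])[:2]))
d=X['boltC']-X['boltA'];print('y dir yaw',np.degrees(np.arctan2(-d[1],-d[0])-0)-90, np.linalg.norm(d))
for n,c in cs.items():
    P=cloud(c);im=c["pixels"].astype(int)
    m=(P[...,2]>.066)&(P[...,2]<.079)&(im.max(-1)<70)&(P[...,1]<-.16)&(P[...,0]<.62)
    p=P[m][:,:2];A=np.c_[2*p,np.ones(len(p))];
    r=np.linalg.norm(p-X['hubnut'][:2],axis=1);p=p[r>.035];A=np.c_[2*p,np.ones(len(p))]
    s=np.linalg.lstsq(A,(p**2).sum(1),rcond=None)[0];print(n,'rim',s[:2],np.sqrt(s[2]+s[0]**2+s[1]**2),len(p))
    m=(P[...,2]>.0855)&(P[...,2]<.0905)&(im.max(-1)<90)&(P[...,1]>-.1)&(P[...,1]<0)&(P[...,0]>.45)&(P[...,0]<.62)
    p=P[m];print('knobtop',len(p),p.mean(0),p.min(0),p.max(0))
    m=(P[...,2]>.082)&(P[...,2]<.118)&(P[...,1]<-.14)&(P[...,1]>-.3)&(P[...,0]>.45)&(P[...,0]<.6)
    p=P[m];print('handle',len(p),p.mean(0),p.min(0),p.max(0))
    m=(P[...,2]>.118)&(P[...,2]<.125)&(P[...,1]<-.14)&(P[...,1]>-.3)&(P[...,0]>.45)&(P[...,0]<.6)
    p=P[m];print('handletop',len(p),p.mean(0),p.min(0),p.max(0))
```

```text
hubnut [ 0.5572 -0.2348  0.0749] [np.float64(0.6), np.float64(0.6)]
handletop [ 0.5062 -0.2373  0.1206] [np.float64(0.1), np.float64(0.1)]
boltA [ 0.5114 -0.0036  0.0146] [np.float64(0.3), np.float64(0.3)]
boltC [ 0.5165 -0.2803  0.0152] [np.float64(0.3), np.float64(0.3)]
boltD [ 0.597  -0.2775  0.0137] [np.float64(0.1), np.float64(0.1)]
knobL [ 0.5305 -0.0419  0.0848] [np.float64(0.5), np.float64(0.5)]
knobR [ 0.5775 -0.0415  0.0836] [np.float64(0.2), np.float64(0.2)]
handlebot [ 0.5032 -0.2411  0.0788] [np.float64(0.7), np.float64(0.7)]
gap axis-handle 0.05110513190277713
y dir yaw 1.0443789226963816 0.2767172502660248
scene rim [ 0.55156312 -0.23873845] 0.04900403359901073 819
knobtop 67 [ 0.54818627 -0.04978799  0.08713005] [ 0.52758492 -0.05523264  0.08550119] [ 0.57121103 -0.04237273  0.08939313]
handle 290 [ 0.50009638 -0.24329054  0.09991703] [ 0.49373827 -0.24837074  0.08216921] [ 0.51057798 -0.23317067  0.11795556]
handletop 77 [ 0.50323069 -0.23959824  0.12028931] [ 0.49457082 -0.24844896  0.11808739] [ 0.51355952 -0.22921001  0.1225028 ]
side rim [ 0.55364641 -0.23867748] 0.048892472073944065 961
knobtop 100 [ 0.54900339 -0.04900826  0.08737214] [ 0.53019803 -0.05601439  0.08563971] [ 0.57290732 -0.03995979  0.08938987]
handle 230 [ 0.50203005 -0.24439957  0.10052486] [ 0.49584669 -0.2494474   0.08204673] [ 0.51190352 -0.23421583  0.11795357]
handletop 100 [ 0.50550212 -0.23958084  0.12059399] [ 0.49699486 -0.2492366   0.11816266] [ 0.51501725 -0.22907326  0.12260302]
```

Run:
```python
from h import *
a=np.array([.148,.658]);b=np.array([.55,-.048]);L=np.linalg.norm(b-a);d=(b-a)/L
for n in("scene","side"):
    P=np.load(n+"_P.npy").reshape(-1,3)
    s=(P[:,:2]-a)@d; t=np.abs((P[:,:2]-a)@np.array([-d[1],d[0]]))
    for k in range(0,17):
        m=(s>k*.05)&(s<k*.05+.05)&(t<.12)&(P[:,2]>0.03)&(P[:,2]<1)
        if m.sum()>3: print(n,k*.05,m.sum(),P[m].max(0).round(3))
```

```text
scene 0.75 179 [0.554 0.008 0.087]
scene 0.8 1018 [ 0.672 -0.009  0.089]
side 0.75 126 [0.551 0.008 0.088]
side 0.8 991 [ 0.67  -0.016  0.091]
```

Call:
{"method": "send_rows", "body": {"commands": [{"translation":[-0.015,0.0137,0],"rot":[0,0,0],"grip":0.085},{"translation":[-0.03,0.0274,0],"rot":[0,0,0],"grip":0.085},{"translation":[-0.03,0.0274,0],"rot":[0,0,0],"grip":0.085},{"translation":[-0.03,0.0274,0],"rot":[0,0,0],"grip":0.085},{"translation":[-0.03,0.0274,0],"rot":[0,0,0],"grip":0.085}]}}

```text
t: 0.77
eef_pos: [0.2397, 0.4979, 0.2216]
tool_rot: [-0.0, 0.781, 0.625, 0.0]
contact_force: [0.1, 0.1, 0.4]
gripper_width: 1.001
```

Call:
{"method": "send_rows", "body": {"commands": [{"translation":[-0.03,0.0274,0],"rot":[0,0,0],"grip":0.085},{"translation":[-0.03,0.0274,0],"rot":[0,0,0],"grip":0.085},{"translation":[-0.03,0.0274,0],"rot":[0,0,0],"grip":0.085},{"translation":[-0.03,0.0274,0],"rot":[0,0,0],"grip":0.085},{"translation":[-0.03,0.0274,0],"rot":[0,0,0],"grip":0.085}]}}

```text
t: 1.18
eef_pos: [0.3404, 0.3214, 0.2219]
tool_rot: [-0.0, 0.781, 0.625, 0.0]
contact_force: [1.1, -0.3, -1.2]
gripper_width: 0.998
```

Call:
{"method": "send_rows", "body": {"commands": [{"translation":[-0.03,0.0274,0],"rot":[0,0,0],"grip":0.06},{"translation":[-0.03,0.0274,0],"rot":[0,0,0],"grip":0.06},{"translation":[-0.03,0.0274,0],"rot":[0,0,0],"grip":0.06},{"translation":[-0.03,0.0274,0],"rot":[0,0,0],"grip":0.06},{"translation":[-0.03,0.0274,0],"rot":[0,0,0],"grip":0.06}]}}

```text
t: 1.6
eef_pos: [0.441, 0.1449, 0.222]
tool_rot: [-0.0, 0.781, 0.625, 0.001]
contact_force: [0.4, 0.6, 0.9]
gripper_width: 0.701
```

Call:
{"method": "send_rows", "body": {"commands": [{"translation":[-0.03,0.0274,0],"rot":[0,0,0],"grip":0.06},{"translation":[-0.03,0.0274,0],"rot":[0,0,0],"grip":0.06},{"translation":[-0.03,0.0274,0],"rot":[0,0,0],"grip":0.06},{"translation":[-0.03,0.0274,0],"rot":[0,0,0],"grip":0.06},{"translation":[-0.03,0.0274,0],"rot":[0,0,0],"grip":0.06}]}}

```text
t: 2.02
eef_pos: [0.5417, -0.0315, 0.2219]
tool_rot: [0.0, 0.781, 0.625, 0.0]
contact_force: [1.0, 0.8, 0.7]
gripper_width: 0.706
```

Call:
{"method": "send_rows", "body": {"commands": [{"translation":[-0.015,0.0137,0],"rot":[0,0,0],"grip":0.06},{"translation":[0,0,0],"rot":[0,0,-7],"grip":0.06},{"translation":[0,0,0],"rot":[0,0,-7],"grip":0.06},{"translation":[0,0,0],"rot":[0,0,0],"grip":0.06},{"translation":[0,0,0],"rot":[0,0,0],"grip":0.06}]}}

```text
t: 2.43
eef_pos: [0.551, -0.0474, 0.2216]
tool_rot: [-0.0, 0.7, 0.714, 0.0]
contact_force: [-0.0, -0.9, 0.2]
gripper_width: 0.701
```

```bash
cat >> h.py <<'E'
def wray(c,u,v):
    K=c["mtx"];E=c["extrinsics"]
    a=(u-K[0,2])/K[0,0];b=(v-K[1,2])/K[1,1];r=np.hypot(a,b)
    s=np.sinc(r/np.pi)
    d=np.stack([a*s,-b*s,-np.cos(r)],-1); return E[:3,3],d@E[:3,:3].T
def wcast(c,u,v,z):
    o,d=wray(c,np.asarray(u,float),np.asarray(v,float)); return o+d*((z-o[2])/d[...,2])[...,None]
def wcloud(c):
    v,u=np.mgrid[:480,:640].astype(float); o,d=wray(c,u,v); E=c["extrinsics"]
    k=-(d@E[:3,2]); return o+d*(c["depth"]/k)[...,None]
E
python3 - <<'E'
from h import *
o=get_obs();print(o["eef_pos"],o["tool_rot"],o["q"])
c=read_camera("wrist");cv2.imwrite("pics/w1.png",c["pixels"][:,:,::-1])
P=wcloud(c);im=c["pixels"].astype(int)
x,y,z=P[...,0],P[...,1],P[...,2]
m=(z>.085)&(z<.092)&(im.max(-1)<100)&(abs(x-.55)<.05)&(abs(y+.048)<.04)&(c["depth"]>0)
p=P[m];print(len(p))
if len(p): 
  rect=cv2.minAreaRect((p[:,:2]*1e3).astype(np.float32));print(rect,p.mean(0))
v,u=np.nonzero(m);print(u.min(),u.max(),v.min(),v.max())
E
```

```text
[ 0.55101218 -0.04735892  0.22159528] [-9.88828542e-05  7.00361358e-01  7.13788447e-01  1.03670514e-04] [-0.38105703  0.28948364  0.43400869  1.87343442 -0.14267188  1.00884783
  1.70313865]
868
((552.2837524414062, -45.99139404296875), (44.452789306640625, 13.686513900756836), 1.4589301347732544) [ 0.55097013 -0.04571161  0.08695631]
314 331 197 251
```

View pics/w1.png

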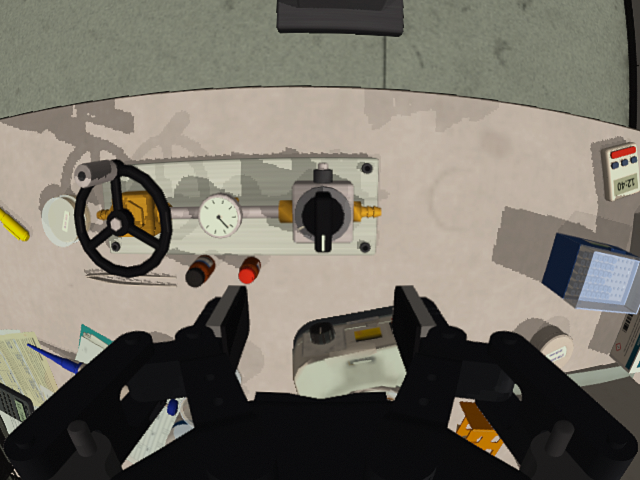

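The wrist view shows the bar knob at about (323,220) with its white index line pointing along +x. The gauge is at (220,215), the wheel hub at (117,222) and the crank handle at (95,173). The depth measurement puts the bar top at z 0.087, centre (0.552, -0.046), yaw 1.5°. I'll descend and grip.

Call:
{"method": "send_rows", "body": {"commands": [{"translation":[0.0014,0.001,0.03],"rot":[0,0,0],"grip":0.045},{"translation":[0,0,0.035],"rot":[0,0,0],"grip":0.045},{"translation":[0,0,0.035],"rot":[0,0,0],"grip":0.045},{"translation":[0,0,0.03],"rot":[0,0,0],"grip":0.045},{"translation":[0,0,0.0145],"rot":[0,0,0],"grip":0.045}]}}

```text
t: 2.9
eef_pos: [0.5497, -0.0452, 0.0736]
tool_rot: [-0.002, 0.7, 0.714, -0.002]
contact_force: [-0.4, 0.2, -0.2]
gripper_width: 0.531
```

Call:
{"method": "send_rows", "body": {"commands": [{"translation":[0,0,0],"rot":[0,0,0],"grip":0.0},{"translation":[0,0,0],"rot":[0,0,0],"grip":0.0},{"translation":[0,0,0],"rot":[0,0,0],"grip":0.0},{"translation":[0,0,0],"rot":[0,0,0],"grip":0.0},{"translation":[0,0,0],"rot":[0,0,0],"grip":0.0}], "force": 50}}

```text
t: 3.32
eef_pos: [0.5533, -0.0459, 0.0787]
tool_rot: [0.001, 0.699, 0.715, 0.001]
contact_force: [-0.6, -1.1, -0.2]
gripper_width: 0.001
```

Run:
```python
from h import *
o=get_obs();print(o["eef_pos"],o["tool_rot"],o["gripper_width"],o["contact_force"],o["torque"])
c=read_camera("wrist");a=c["pixels"]
s=read_camera("side");b=s["pixels"][150:350,220:420]
sc=read_camera("scene");d=sc["pixels"][170:370,200:400]
cv2.imwrite("pics/w2.png",a[:,:,::-1])
cv2.imwrite("pics/s2.png",cv2.resize(np.hstack([b,d])[:,:,::-1],None,fx=2,fy=2,interpolation=cv2.INTER_CUBIC))
```

```text
[ 0.55326043 -0.0459171   0.07865801] [0.00103225 0.69921156 0.71491316 0.00114102] 0.0013164244073043713 [-0.56148359 -1.08242001 -0.16893703] [0.04685702 0.01880613 0.05568541]
```

View pics/w2.png

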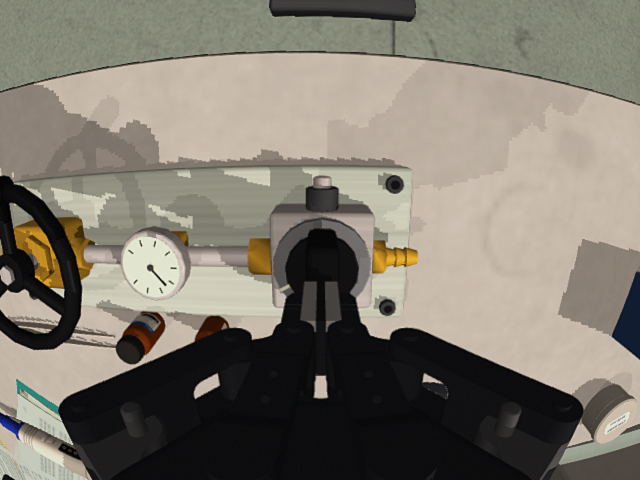

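View pics/s2.png

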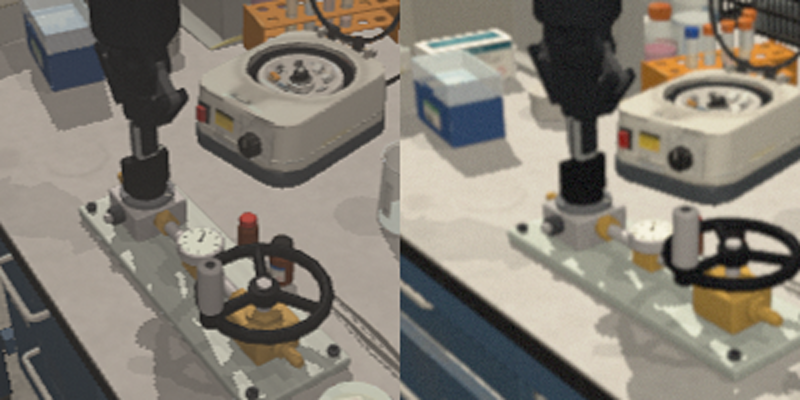

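Run:
```python
from h import *
out=[]
for n in("side","scene"):
    s=read_camera(n);im=s["pixels"].copy()
    u0,v0=[int(x) for x in proj(s,np.array([.552,-.046,.09]))]
    big=cv2.resize(im[v0-40:v0+40,u0-40:u0+40,::-1],None,fx=5,fy=5,interpolation=cv2.INTER_CUBIC)
    big=np.clip(big.astype(float)*2.5,0,255).astype(np.uint8)
    for z,col in((.0617,(0,0,255)),(.088,(0,255,0)),(.135,(255,0,0))):
        u,v=proj(s,np.array([.5533,-.0459,z]));cv2.circle(big,(int((u-u0+40)*5),int((v-v0+40)*5)),4,col,1)
    out.append(big)
cv2.imwrite("pics/s3.png",np.hstack(out))
c=read_camera("wrist");P=wcloud(c)
for v in range(225,400,12): print(v,P[v,310].round(4),P[v,322].round(4),P[v,334].round(4))
```

```text
225 [ 0.53   -0.052   0.0462] [ 0.5296 -0.0459  0.0476] [ 0.5296 -0.0399  0.047 ]
237 [ 0.5307 -0.0515  0.0667] [ 0.5301 -0.046   0.0684] [ 0.5303 -0.0406  0.0673]
249 [ 0.5306 -0.051   0.0853] [ 0.5305 -0.0461  0.0853] [ 0.5305 -0.0412  0.0848]
261 [ 0.5352 -0.0509  0.0869] [ 0.5352 -0.046   0.0865] [ 0.535  -0.0411  0.0868]
273 [ 0.5407 -0.0508  0.0862] [ 0.5401 -0.0459  0.0875] [ 0.5402 -0.0409  0.0868]
285 [ 0.5419 -0.0505  0.0961] [ 0.5419 -0.0459  0.0959] [ 0.5424 -0.0411  0.0943]
297 [ 0.5425 -0.0503  0.1059] [ 0.5418 -0.0459  0.1072] [ 0.5418 -0.0416  0.107 ]
309 [ 0.5421 -0.05    0.1166] [ 0.5425 -0.0459  0.1156] [ 0.5424 -0.0418  0.1157]
321 [ 0.5427 -0.0498  0.1241] [ 0.5426 -0.0459  0.124 ] [ 0.5421 -0.0421  0.1249]
333 [ 0.5415 -0.0496  0.1338] [ 0.547  -0.0458  0.1242] [ 0.541  -0.0425  0.1343]
345 [ 0.5417 -0.0494  0.1403] [ 0.551  -0.0458  0.1253] [ 0.5407 -0.0427  0.1415]
357 [ 0.5448 -0.0493  0.1417] [ 0.5564 -0.0456  0.1244] [ 0.5412 -0.0429  0.1469]
369 [ 0.5539 -0.0494  0.135 ] [ 0.5614 -0.0455  0.1244] [ 0.5433 -0.0429  0.1494]
381 [ 0.5578 -0.0494  0.1361] [ 0.6641 -0.0426 -0.0016] [ 0.5456 -0.0429  0.1517]
393 [ 0.5599 -0.0493  0.1396] [ 6.749e-01 -4.240e-02  1.000e-04] [ 0.5504 -0.0427  0.1509]
```

View pics/s3.png

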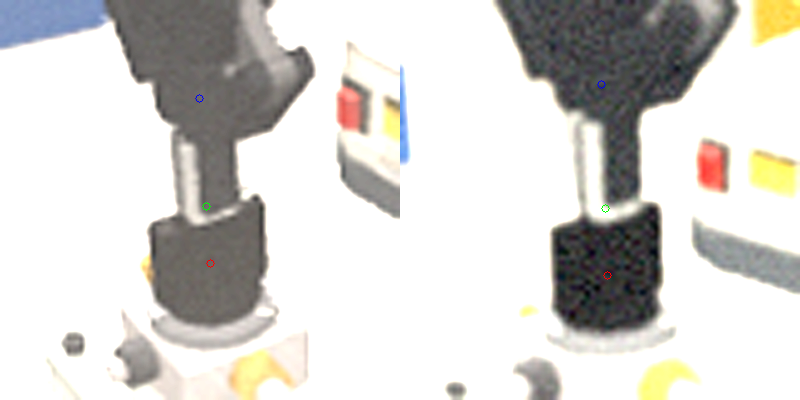

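The gripper shut completely. The side and scene views show the finger ends at or above the bar's top (z about 0.088), though the reported TCP says the tips should be at 0.062. I'll open, lift, and check where the fingertips really are.

Call:
{"method": "send_rows", "body": {"commands": [{"translation":[0,0,-0.02],"rot":[0,0,0],"grip":0.0},{"translation":[0,0,-0.03],"rot":[0,0,0],"grip":0.0},{"translation":[0,0,-0.03],"rot":[0,0,0],"grip":0.0},{"translation":[0,0,0],"rot":[0,0,0],"grip":0.0},{"translation":[0,0,0],"rot":[0,0,0],"grip":0.0}]}}

```text
t: 4.03
eef_pos: [0.5534, -0.0461, 0.159]
tool_rot: [0.001, 0.699, 0.715, 0.002]
contact_force: [-0.9, -1.0, -0.6]
gripper_width: 0.003
```

Run:
```python
from h import *
out=[]
o=get_obs();p=o["eef_pos"];print(p,o["gripper_width"])
for n in("side","scene"):
    s=read_camera(n);im=s["pixels"].copy()
    u0,v0=[int(x) for x in proj(s,np.array([.552,-.046,.12]))]
    big=cv2.resize(im[v0-50:v0+50,u0-40:u0+40,::-1],None,fx=5,fy=5,interpolation=cv2.INTER_CUBIC)
    big=np.clip(big.astype(float)*2.5,0,255).astype(np.uint8)
    for dz,col in((-.017,(0,0,255)),(0,(0,255,0)),(.056,(255,0,0))):
        u,v=proj(s,p+[0,0,dz]);cv2.circle(big,(int((u-u0+40)*5),int((v-v0+50)*5)),4,col,1)
    out.append(big)
cv2.imwrite("pics/s4.png",np.hstack(out))
c=read_camera("wrist");P=wcloud(c);cv2.imwrite("pics/w4.png",c["pixels"][:,:,::-1])
for v in range(225,400,8): print(v,P[v,310].round(4),P[v,322].round(4),P[v,334].round(4))
```

```text
[ 0.55339276 -0.04605482  0.15902612] 0.003437555828437745
225 [ 0.538  -0.0528  0.0841] [ 0.5371 -0.0454  0.0874] [ 0.5453 -0.0366  0.0521]
233 [ 0.5435 -0.0528  0.083 ] [ 0.5421 -0.0453  0.0873] [ 0.5509 -0.0365  0.0534]
241 [ 0.557  -0.0534  0.0539] [ 0.5471 -0.0452  0.0879] [ 0.5568 -0.0363  0.0531]
249 [ 0.5633 -0.0533  0.0528] [ 0.5525 -0.0451  0.0872] [ 0.5626 -0.0361  0.0539]
257 [ 0.5692 -0.0532  0.0532] [ 0.5578 -0.045   0.0871] [ 0.5705 -0.0357  0.0481]
265 [ 0.5901 -0.0541  0.012 ] [ 0.5627 -0.0448  0.0883] [ 0.5899 -0.0337  0.0112]
273 [ 0.5973 -0.054   0.012 ] [ 0.5685 -0.0447  0.0871] [ 0.597  -0.0335  0.0116]
281 [ 0.6102 -0.0542 -0.0015] [ 0.5741 -0.0446  0.0869] [ 0.6094 -0.0327 -0.0007]
289 [ 0.5402 -0.0503  0.1785] [ 0.5403 -0.0457  0.1782] [ 0.5401 -0.0412  0.1785]
297 [ 0.5403 -0.0501  0.1857] [ 0.5403 -0.0457  0.1854] [ 0.5406 -0.0413  0.1846]
305 [ 0.5407 -0.0499  0.1916] [ 0.5405 -0.0458  0.1918] [ 0.5409 -0.0415  0.1907]
313 [ 0.5404 -0.0497  0.1984] [ 0.5409 -0.0458  0.197 ] [ 0.5402 -0.0418  0.1983]
321 [ 0.5414 -0.0496  0.202 ] [ 0.541  -0.0458  0.2026] [ 0.5404 -0.042   0.2037]
329 [ 0.5397 -0.0494  0.2103] [ 0.5439 -0.0457  0.2026] [ 0.5392 -0.0423  0.2108]
337 [ 0.5392 -0.0493  0.2159] [ 0.5471 -0.0456  0.2024] [ 0.5397 -0.0424  0.2148]
345 [ 0.5391 -0.0492  0.2204] [ 0.5502 -0.0456  0.2025] [ 0.5395 -0.0425  0.2195]
353 [ 0.5421 -0.0492  0.2198] [ 0.5533 -0.0455  0.2027] [ 0.5395 -0.0427  0.2236]
361 [ 0.5499 -0.0493  0.2126] [ 0.5564 -0.0454  0.2029] [ 0.5407 -0.0427  0.2257]
369 [ 0.5514 -0.0492  0.2148] [ 0.5593 -0.0453  0.2036] [ 0.5425 -0.0427  0.2269]
377 [ 0.5551 -0.0492  0.2139] [ 0.6671 -0.0423  0.0645] [ 0.5432 -0.0427  0.2295]
385 [ 0.5578 -0.0492  0.2145] [ 0.6793 -0.042   0.0596] [ 0.5455 -0.0426  0.23  ]
393 [ 0.5594 -0.0491  0.2167] [ 0.6805 -0.042   0.0689] [ 0.5486 -0.0425  0.2297]
```

View pics/s4.png

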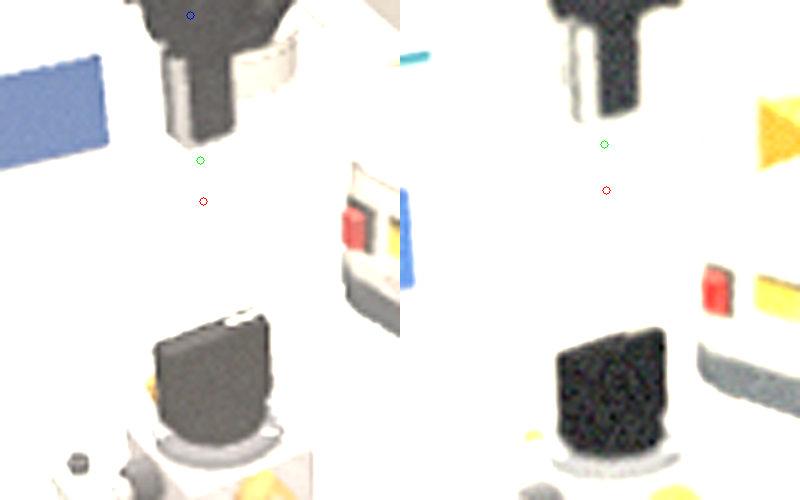

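View pics/w4.png

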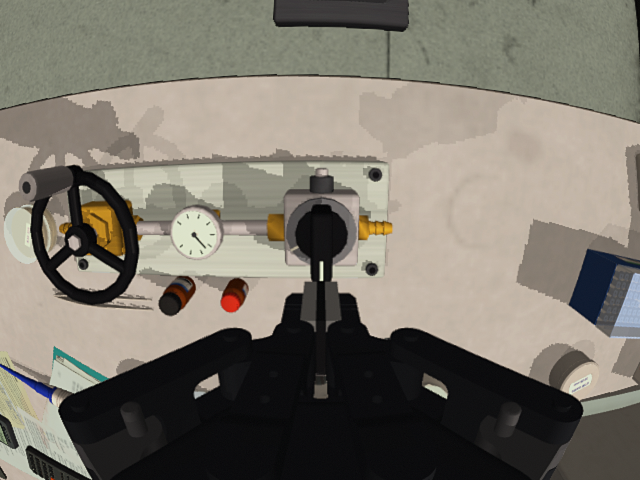

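```bash
python3 - <<'E'
import station
print([n for n in dir(station) if not n.startswith('_')])
print(getattr(station,'nose_length',None))
E
python3 - <<'E'
from h import *
cs={n:read_camera(n) for n in("side","scene")}
# fingertip: points on finger in the depth of each view
p0=get_obs()["eef_pos"]
for n,c in cs.items():
    P=cloud(c);m=(np.linalg.norm(P[...,:2]-p0[:2],axis=-1)<.022)&(P[...,2]>.10)&(P[...,2]<.21)
    p=P[m];print(n,len(p),'lowest',np.sort(p[:,2])[:12].round(4),p[p[:,2]<p[:,2].min()+.02].mean(0))
E
```

```text
['PlanningError', 'get_obs', 'hand_in', 'nose_length', 'read_camera']
0.017
side 278 lowest [0.1658 0.1662 0.1663 0.1664 0.1666 0.1669 0.1672 0.1674 0.1674 0.1675
 0.1675 0.1681] [ 0.54716138 -0.05466379  0.17681906]
scene 367 lowest [0.1656 0.1661 0.1661 0.1663 0.1667 0.1671 0.1673 0.1673 0.1673 0.1674
 0.1675 0.1676] [ 0.54507274 -0.0532079   0.17650892]
```

Measured from both views, the fingertips are at z 0.1665 with the reported TCP at 0.1590. So the real tips sit 7.5 mm above the reported TCP, not 17 mm below it as the text says. I'll use the measured figure. For tips at about 0.0595, the reported TCP z must be 0.052.

Call:
{"method": "send_rows", "body": {"commands": [{"translation":[0,0,0],"rot":[0,0,0],"grip":0.045},{"translation":[0,0,0],"rot":[0,0,0],"grip":0.045},{"translation":[0,0,0],"rot":[0,0,0],"grip":0.045},{"translation":[0,0,0.02],"rot":[0,0,0],"grip":0.045},{"translation":[0,0,0.02],"rot":[0,0,0],"grip":0.045}]}}

```text
t: 4.7
eef_pos: [0.5532, -0.0459, 0.1175]
tool_rot: [0.001, 0.699, 0.715, 0.001]
contact_force: [-0.0, 0.6, -0.4]
gripper_width: 0.527
```

Call:
{"method": "send_rows", "body": {"commands": [{"translation":[0,0,0.02],"rot":[0,0,0],"grip":0.045},{"translation":[0,0,0.02],"rot":[0,0,0],"grip":0.045},{"translation":[0,0,0.015],"rot":[0,0,0],"grip":0.045},{"translation":[0,0,0.01],"rot":[0,0,0],"grip":0.045},{"translation":[0,0,0.0],"rot":[0,0,0],"grip":0.045}]}}

```text
t: 5.12
eef_pos: [0.5505, -0.0459, 0.0501]
tool_rot: [-0.001, 0.699, 0.715, -0.001]
contact_force: [0.1, 0.2, 0.1]
gripper_width: 0.528
```

Run:
```python
from h import *
o=get_obs();p0=o["eef_pos"];print(p0,o["gripper_width"],o["contact_force"])
out=[]
for n in("side","scene"):
    s=read_camera(n);im=s["pixels"]
    u0,v0=[int(x) for x in proj(s,np.array([.552,-.046,.08]))]
    big=cv2.resize(im[v0-50:v0+50,u0-40:u0+40,::-1],None,fx=5,fy=5,interpolation=cv2.INTER_CUBIC)
    out.append(np.clip(big.astype(float)*2.5,0,255).astype(np.uint8))
cv2.imwrite("pics/s5.png",np.hstack(out))
```

```text
[ 0.55052677 -0.04589896  0.05009525] 0.5277534708175037 [0.06044317 0.20359889 0.07775651]
```

View pics/s5.png

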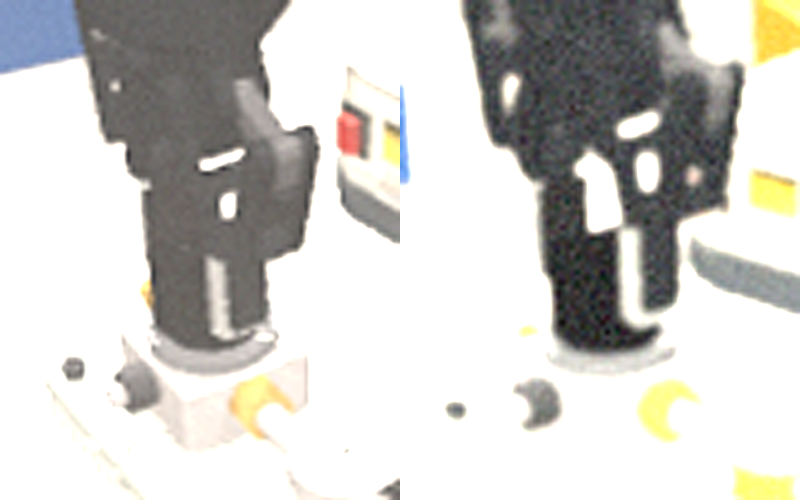

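The fingers now straddle the bar, with tips near its foot and no contact force. Closing.

Call:
{"method": "send_rows", "body": {"commands": [{"translation":[0,0,0],"rot":[0,0,0],"grip":0.0},{"translation":[0,0,0],"rot":[0,0,0],"grip":0.0},{"translation":[0,0,0],"rot":[0,0,0],"grip":0.0},{"translation":[0,0,0],"rot":[0,0,0],"grip":0.0},{"translation":[0,0,0],"rot":[0,0,0],"grip":0.0}], "force": 60}}

```text
t: 5.63
eef_pos: [0.5528, -0.0454, 0.0533]
tool_rot: [0.0, 0.699, 0.715, 0.001]
contact_force: [-1.5, 1.2, 5.2]
gripper_width: 0.154
```

Call:
{"method": "send_rows", "body": {"commands": [{"translation":[0,0,0],"rot":[0,0,6],"grip":0.0},{"translation":[0,0,0],"rot":[0,0,6],"grip":0.0},{"translation":[0,0,0],"rot":[0,0,6],"grip":0.0},{"translation":[0,0,0],"rot":[0,0,6],"grip":0.0},{"translation":[0,0,0],"rot":[0,0,6],"grip":0.0}]}}

```text
t: 6.05
eef_pos: [0.5528, -0.0453, 0.0533]
tool_rot: [-0.0, 0.861, 0.508, 0.001]
contact_force: [-2.7, 1.1, 5.2]
gripper_width: 0.151
```

Call:
{"method": "send_rows", "body": {"commands": [{"translation":[0,0,0],"rot":[0,0,6],"grip":0.0},{"translation":[0,0,0],"rot":[0,0,6],"grip":0.0},{"translation":[0,0,0],"rot":[0,0,6],"grip":0.0},{"translation":[0,0,0],"rot":[0,0,6],"grip":0.0},{"translation":[0,0,0],"rot":[0,0,6],"grip":0.0}]}}

```text
t: 6.47
eef_pos: [0.5528, -0.0454, 0.0533]
tool_rot: [-0.0, 0.964, 0.267, 0.001]
contact_force: [-1.4, 1.2, 5.6]
gripper_width: 0.152
```

Run:
```python
from h import *
o=get_obs();q=o["tool_rot"];print(o["eef_pos"],o["gripper_width"],o["contact_force"],o["torque"],np.degrees(2*np.arctan2(q[2],q[1])))
```

```text
[ 0.55278202 -0.0453511   0.05330562] 0.15212046558782982 [-1.42991913  1.23933098  5.61908854] [0.17866933 0.46173445 0.02993494] 31.02224803604463
```

Turned 60°. I'll open and lift, then look at the knob.

Call:
{"method": "send_rows", "body": {"commands": [{"translation":[0,0,0],"rot":[0,0,0],"grip":0.04},{"translation":[0,0,0],"rot":[0,0,0],"grip":0.04},{"translation":[0,0,0],"rot":[0,0,0],"grip":0.04},{"translation":[0,0,-0.02],"rot":[0,0,0],"grip":0.04},{"translation":[0,0,-0.04],"rot":[0,0,0],"grip":0.04}]}}

```text
t: 6.88
eef_pos: [0.5488, -0.0457, 0.1093]
tool_rot: [-0.001, 0.963, 0.271, -0.004]
contact_force: [1.0, 1.0, 0.3]
gripper_width: 0.469
```

Call:
{"method": "send_rows", "body": {"commands": [{"translation":[0,0,-0.04],"rot":[0,0,-7],"grip":0.05},{"translation":[0,0,-0.03],"rot":[0,0,-7],"grip":0.05},{"translation":[0,0,0],"rot":[0,0,-7],"grip":0.05},{"translation":[0,0,0],"rot":[0,0,-7],"grip":0.05},{"translation":[0,0,0],"rot":[0,0,-7],"grip":0.05}]}}

```text
t: 7.3
eef_pos: [0.5524, -0.0461, 0.1831]
tool_rot: [0.0, 0.835, 0.55, 0.001]
contact_force: [-0.1, -0.0, 0.0]
gripper_width: 0.587
```

Run:
```python
from h import *
o=get_obs();q=o["tool_rot"];print(o["eef_pos"],o["gripper_width"],np.degrees(2*np.arctan2(q[2],q[1])))
c=read_camera("wrist");cv2.imwrite("pics/w6.png",c["pixels"][:,:,::-1])
P=wcloud(c);im=c["pixels"].astype(int)
x,y,z=P[...,0],P[...,1],P[...,2]
m=(z>.085)&(z<.092)&(abs(x-.55)<.05)&(abs(y+.048)<.04)&(c["depth"]>0)
p=P[m];print(len(p),cv2.minAreaRect((p[:,:2]*1e3).astype(np.float32)),p.mean(0))
```

```text
[ 0.55236448 -0.04605875  0.18306607] 0.5868621249302273 66.75133039722898
1183 ((552.5450439453125, -45.60027313232422), (14.369900703430176, 45.516544342041016), 31.582338333129883) [ 0.55201733 -0.04502094  0.08693646]
```

View pics/w6.png

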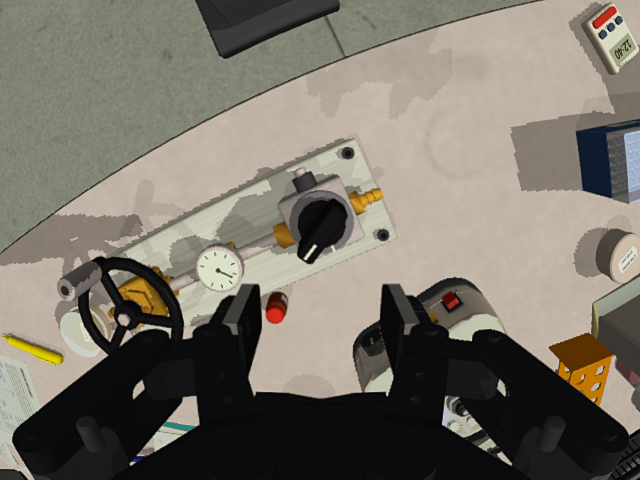

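The wrist view shows the bar at (320,230) now slanted. The top-face fit gives 59.9° clockwise from the starting yaw, which is 1.05 rad, so the knob is at its second mark. The bottles haven't moved. Next, the crank handle.

Call:
{"method": "send_rows", "body": {"commands": [{"translation":[0,0,-0.01],"rot":[0,0,-6],"grip":0.05},{"translation":[0,0,-0.01],"rot":[0,0,-6],"grip":0.05},{"translation":[0,0,0],"rot":[0,0,-6],"grip":0.05},{"translation":[0,0,0],"rot":[0,0,-6.3],"grip":0.05},{"translation":[0,0,0],"rot":[0,0,0],"grip":0.05}]}}

```text
t: 7.77
eef_pos: [0.552, -0.0463, 0.2023]
tool_rot: [0.0, 0.703, 0.712, 0.0]
contact_force: [-0.4, 0.2, 0.0]
gripper_width: 0.585
```

Call:
{"method": "send_rows", "body": {"commands": [{"translation":[-0.0386,-0.0096,0],"rot":[0,0,0],"grip":0.05},{"translation":[-0.0386,-0.0096,0],"rot":[0,0,0],"grip":0.05},{"translation":[-0.0386,-0.0096,0],"rot":[0,0,0],"grip":0.05},{"translation":[-0.0386,-0.0096,0],"rot":[0,0,0],"grip":0.05},{"translation":[-0.0386,-0.0096,0],"rot":[0,0,0],"grip":0.05}]}}

```text
t: 8.18
eef_pos: [0.5051, -0.2411, 0.202]
tool_rot: [-0.0, 0.705, 0.709, 0.0]
contact_force: [0.6, -0.3, 0.5]
gripper_width: 0.585
```

Call:
{"method": "send_rows", "body": {"commands": [{"translation":[0,0,0],"rot":[0,0,0],"grip":0.05},{"translation":[0,0,0],"rot":[0,0,0],"grip":0.05},{"translation":[0,0,0],"rot":[0,0,0],"grip":0.05},{"translation":[0,0,0],"rot":[0,0,0],"grip":0.05},{"translation":[0,0,0],"rot":[0,0,0],"grip":0.05}]}}

```text
t: 8.6
eef_pos: [0.5067, -0.2376, 0.2018]
tool_rot: [-0.0, 0.703, 0.711, 0.0]
contact_force: [-0.4, -0.2, -0.5]
gripper_width: 0.583
```

Run:
```python
from h import *
o=get_obs();q=o["tool_rot"];print(o["eef_pos"],o["q"],np.degrees(2*np.arctan2(q[2],q[1])))
c=read_camera("wrist");cv2.imwrite("pics/w7.png",c["pixels"][:,:,::-1])
P=wcloud(c);im=c["pixels"].astype(int)
x,y,z=P[...,0],P[...,1],P[...,2];ok=c["depth"]>0
m=(z>.118)&(z<.125)&(np.hypot(x-.504,y+.239)<.03)&ok
p=P[m][:,:2]*1e3;print('handle top',m.sum(),cv2.minEnclosingCircle(p.astype(np.float32)),P[m].mean(0))
m=(z>.071)&(z<.0765)&(im.max(-1)<80)&(np.hypot(x-.556,y+.236)<.075)&(np.hypot(x-.556,y+.236)>.035)&ok
p=P[m][:,:2];print('rim',m.sum(),cv2.fitEllipse((cv2.convexHull((p*1e3).astype(np.float32)))))
v,u=np.nonzero(m);print(u.min(),u.max(),v.min(),v.max())
m=(z>.0765)&(z<.08)&(np.hypot(x-.556,y+.236)<.02)&ok
print('nut',m.sum(),P[m].mean(0) if m.sum() else 0)
```

```text
[ 0.5066539  -0.23763699  0.20183391] [-0.14816274  0.34668118  0.59937389  1.88679175 -0.23378248  0.97828786
  2.13828464] 90.69915730255701
handle top 620 ((506.1962890625, -236.95013427734375), 9.878761291503906) [ 0.50583522 -0.23712539  0.12001079]
rim 3008 ((554.7052001953125, -235.6077880859375), (106.0016860961914, 110.54339599609375), 86.337890625)
258 387 214 339
nut 39 [ 0.55628172 -0.23570605  0.07696941]
```

View pics/w7.png

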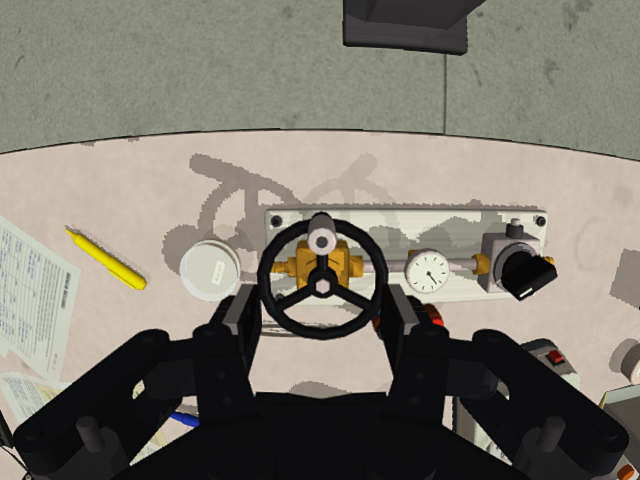

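The wrist view shows the handle top at (322,238), right between the jaws, with the hub nut at (322,286). Measured: handle (0.506, -0.237), top z 0.120; axis (0.556, -0.236); radius 50 mm. That puts the wheel about half a turn open. Descending, with tips planned for about 0.083.

Call:
{"method": "send_rows", "body": {"commands": [{"translation":[0.0006,0.0013,0.03],"rot":[0,0,0],"grip":0.05},{"translation":[0,0,0.035],"rot":[0,0,0],"grip":0.05},{"translation":[0,0,0.035],"rot":[0,0,0],"grip":0.05},{"translation":[0,0,0.02],"rot":[0,0,0],"grip":0.05},{"translation":[0,0,0.006],"rot":[0,0,0],"grip":0.05}]}}

```text
t: 9.07
eef_pos: [0.5054, -0.2366, 0.0726]
tool_rot: [-0.003, 0.703, 0.711, -0.001]
contact_force: [-0.3, 0.1, -0.5]
gripper_width: 0.586
```

Call:
{"method": "send_rows", "body": {"commands": [{"translation":[0,0,0],"rot":[0,0,0],"grip":0.0},{"translation":[0,0,0],"rot":[0,0,0],"grip":0.0},{"translation":[0,0,0],"rot":[0,0,0],"grip":0.0},{"translation":[0,0,0],"rot":[0,0,0],"grip":0.0},{"translation":[0,0,0],"rot":[0,0,0],"grip":0.0}], "force": 60}}

```text
t: 9.48
eef_pos: [0.5084, -0.239, 0.0776]
tool_rot: [0.001, 0.703, 0.711, 0.001]
contact_force: [-0.1, 1.2, 4.5]
gripper_width: 0.216
```

Run:
```python
from h import *
o=get_obs();q=o["tool_rot"];print(o["eef_pos"],o["gripper_width"]*.0854,o["contact_force"],np.degrees(2*np.arctan2(q[2],q[1])))
out=[]
for n in("side","scene"):
    s=read_camera(n);im=s["pixels"]
    u0,v0=[int(x) for x in proj(s,np.array([.53,-.237,.1]))]
    out.append(cv2.resize(im[v0-50:v0+50,u0-40:u0+40,::-1],None,fx=5,fy=5,interpolation=cv2.INTER_CUBIC))
cv2.imwrite("pics/s8.png",np.clip(np.hstack(out)*1.7,0,255).astype(np.uint8))
```

```text
[ 0.50844662 -0.23897881  0.07757461] 0.018487432677925516 [-0.11926349  1.17342267  4.47521327] 90.60198657516625
```

View pics/s8.png

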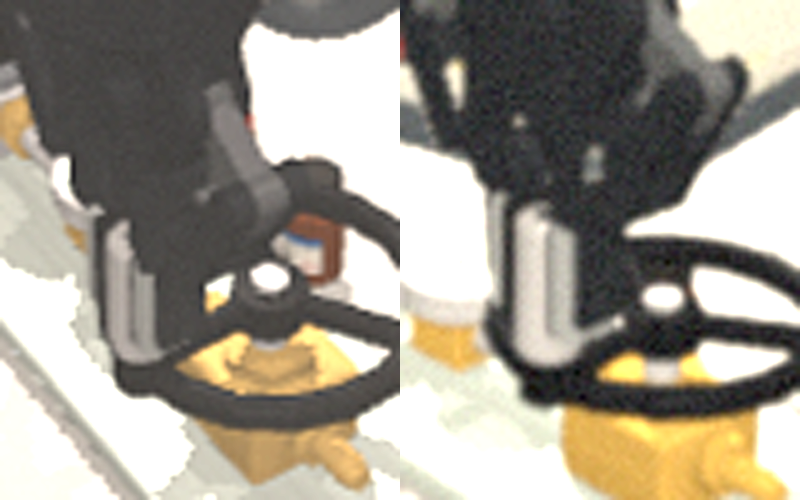

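The handle is gripped: opening 18.5 mm and tips just above the rim in both views. I'll compute the circle's step numbers in tool axes.

```bash
cat > circ.py <<'E'
import numpy as np,sys
# a0 start deg, step deg, n ; tool x yaw 90.65, r
def rows(a0,st,n,r=.05,yaw=90.65):
    a=np.radians(a0+st*np.arange(n+1));p=r*np.c_[np.cos(a),np.sin(a)];d=np.diff(p,axis=0)
    y=np.radians(yaw);return np.c_[d@[np.cos(y),np.sin(y)],d@[np.sin(y),-np.cos(y)]]
if __name__=="__main__":
    a0,st,n=float(sys.argv[1]),float(sys.argv[2]),int(sys.argv[3])
    for k,(x,y) in enumerate(rows(a0,st,n)): print(round(a0+st*(k+1),1),"[%.4f, %.4f, 0]"%(x,y))
E
python3 circ.py 183 -10 18
```

```text
173.0 [0.0087, 0.0004, 0]
163.0 [0.0085, 0.0019, 0]
153.0 [0.0080, 0.0034, 0]
143.0 [0.0073, 0.0047, 0]
133.0 [0.0064, 0.0059, 0]
123.0 [0.0053, 0.0069, 0]
113.0 [0.0040, 0.0077, 0]
103.0 [0.0026, 0.0083, 0]
93.0 [0.0011, 0.0086, 0]
83.0 [-0.0004, 0.0087, 0]
73.0 [-0.0019, 0.0085, 0]
63.0 [-0.0034, 0.0080, 0]
53.0 [-0.0047, 0.0073, 0]
43.0 [-0.0059, 0.0064, 0]
33.0 [-0.0069, 0.0053, 0]
23.0 [-0.0077, 0.0040, 0]
13.0 [-0.0083, 0.0026, 0]
3.0 [-0.0086, 0.0011, 0]
```

Call:
{"method": "send_rows", "body": {"commands": [{"translation":[0.0087,0.0004,0],"rot":[0,0,0],"grip":0.0},{"translation":[0.0085,0.0019,0],"rot":[0,0,0],"grip":0.0},{"translation":[0.008,0.0034,0],"rot":[0,0,0],"grip":0.0},{"translation":[0.0073,0.0047,0],"rot":[0,0,0],"grip":0.0},{"translation":[0.0064,0.0059,0],"rot":[0,0,0],"grip":0.0}]}}

```text
t: 10.0
eef_pos: [0.5234, -0.1995, 0.0774]
tool_rot: [0.0, 0.704, 0.711, 0.0]
contact_force: [-2.8, -0.2, 10.4]
gripper_width: 0.214
```

```bash
cat > st.py <<'E'
from h import *
o=get_obs();q=o["tool_rot"];p=o["eef_pos"];v=p[:2]-np.array([.558,-.236])
print(round(o["t"],2),p.round(4),"w",round(o["gripper_width"]*85.4,1),"F",o["contact_force"].round(1),"yaw",round(np.degrees(2*np.arctan2(q[2],q[1])),2),"r",np.hypot(*v).round(4),"ang",np.degrees(np.arctan2(v[1],v[0])).round(1),"q7",o["q"][6].round(2))
E
python3 st.py
```

```text
10.0 [ 0.5234 -0.1995  0.0774] w 18.3 F [-2.8 -0.2 10.4] yaw 90.56 r 0.0503 ang 133.4 q7 2.17
```

Call:
{"method": "send_rows", "body": {"commands": [{"translation":[0.0053,0.0069,-0.0005],"rot":[0,0,0],"grip":0.0},{"translation":[0.004,0.0077,-0.0005],"rot":[0,0,0],"grip":0.0},{"translation":[0.0026,0.0083,0],"rot":[0,0,0],"grip":0.0},{"translation":[0.0011,0.0086,0],"rot":[0,0,0],"grip":0.0},{"translation":[-0.0004,0.0087,0],"rot":[0,0,0],"grip":0.0}]}}

```text
t: 10.42
eef_pos: [0.5643, -0.1856, 0.0776]
tool_rot: [-0.0, 0.703, 0.711, 0.0]
contact_force: [-2.2, -0.4, 6.5]
gripper_width: 0.214
```

Call:
{"method": "send_rows", "body": {"commands": [{"translation":[-0.0019,0.0085,0],"rot":[0,0,0],"grip":0.0},{"translation":[-0.0034,0.008,0],"rot":[0,0,0],"grip":0.0},{"translation":[-0.0047,0.0073,0],"rot":[0,0,0],"grip":0.0},{"translation":[-0.0059,0.0064,0],"rot":[0,0,0],"grip":0.0},{"translation":[-0.0069,0.0053,0],"rot":[0,0,0],"grip":0.0}]}}

```text
t: 10.83
eef_pos: [0.6004, -0.2082, 0.0775]
tool_rot: [-0.0, 0.703, 0.711, 0.001]
contact_force: [-1.4, 1.7, 6.9]
gripper_width: 0.216
```

```bash
python3 st.py
```

```text
10.83 [ 0.6004 -0.2082  0.0775] w 18.4 F [-1.4  1.7  6.9] yaw 90.66 r 0.0507 ang 33.3 q7 2.15
```

Call:
{"method": "send_rows", "body": {"commands": [{"translation":[-0.0077,0.004,0],"rot":[0,0,0],"grip":0.0},{"translation":[-0.0083,0.0026,0],"rot":[0,0,0],"grip":0.0},{"translation":[-0.0035,0.0006,0],"rot":[0,0,0],"grip":0.0},{"translation":[-0.0026,0.0003,0],"rot":[0,0,0],"grip":0.0},{"translation":[-0.0017,0.0001,0],"rot":[0,0,0],"grip":0.0}]}}

```text
t: 11.25
eef_pos: [0.6082, -0.2324, 0.0776]
tool_rot: [0.001, 0.703, 0.711, 0.001]
contact_force: [2.1, 1.9, 6.5]
gripper_width: 0.212
```

```bash
python3 st.py
```

```text
11.25 [ 0.6082 -0.2324  0.0776] w 18.1 F [2.1 1.9 6.5] yaw 90.61 r 0.0503 ang 4.1 q7 2.18
```

Call:
{"method": "send_rows", "body": {"commands": [{"translation":[-0.0008,0,0],"rot":[0,0,0],"grip":0.0},{"translation":[0,0,0],"rot":[0,0,0],"grip":0.0},{"translation":[-0.0008,0,0],"rot":[0,0,0],"grip":0.0},{"translation":[0,0,0],"rot":[0,0,0],"grip":0.0},{"translation":[0,0,0],"rot":[0,0,0],"grip":0.0}]}}

```text
t: 11.67
eef_pos: [0.6083, -0.2338, 0.0776]
tool_rot: [0.001, 0.703, 0.711, 0.001]
contact_force: [2.3, 2.1, 5.9]
gripper_width: 0.213
```

```bash
python3 st.py
```

```text
11.67 [ 0.6083 -0.2338  0.0776] w 18.2 F [2.3 2.1 5.9] yaw 90.64 r 0.0503 ang 2.5 q7 2.18
```

Still moving freely (about 2 N in y). Creeping on until I feel the stop.

Call:
{"method": "send_rows", "body": {"commands": [{"translation":[-0.0008,0,0],"rot":[0,0,0],"grip":0.0},{"translation":[0,0,0],"rot":[0,0,0],"grip":0.0},{"translation":[-0.0008,0,0],"rot":[0,0,0],"grip":0.0},{"translation":[0,0,0],"rot":[0,0,0],"grip":0.0},{"translation":[0,0,0],"rot":[0,0,0],"grip":0.0}]}}

```text
t: 12.08
eef_pos: [0.6083, -0.2345, 0.0776]
tool_rot: [0.0, 0.703, 0.711, 0.001]
contact_force: [2.3, 3.6, 6.3]
gripper_width: 0.218
```

```bash
python3 st.py
```

```text
12.08 [ 0.6083 -0.2345  0.0776] w 18.6 F [2.3 3.6 6.3] yaw 90.67 r 0.0503 ang 1.7 q7 2.18
```

Call:
{"method": "send_rows", "body": {"commands": [{"translation":[-0.0008,0,0],"rot":[0,0,0],"grip":0.0},{"translation":[0,0,0],"rot":[0,0,0],"grip":0.0},{"translation":[-0.0008,0,0],"rot":[0,0,0],"grip":0.0},{"translation":[0,0,0],"rot":[0,0,0],"grip":0.0},{"translation":[0,0,0],"rot":[0,0,0],"grip":0.0}]}}

```text
t: 12.5
eef_pos: [0.6083, -0.2345, 0.0775]
tool_rot: [-0.001, 0.703, 0.712, 0.002]
contact_force: [1.1, 6.8, 8.0]
gripper_width: 0.214
```

```bash
python3 st.py
```

```text
12.5 [ 0.6083 -0.2345  0.0775] w 18.2 F [1.1 6.8 8. ] yaw 90.73 r 0.0503 ang 1.7 q7 2.19
```

Call:
{"method": "send_rows", "body": {"commands": [{"translation":[-0.0015,0,0],"rot":[0,0,0],"grip":0.0},{"translation":[-0.0015,0,0],"rot":[0,0,0],"grip":0.0},{"translation":[0,0,0],"rot":[0,0,0],"grip":0.0},{"translation":[0,0,0],"rot":[0,0,0],"grip":0.0},{"translation":[0,0,0],"rot":[0,0,0],"grip":0.0}]}}

```text
t: 12.92
eef_pos: [0.6083, -0.2346, 0.0775]
tool_rot: [-0.003, 0.702, 0.712, 0.003]
contact_force: [0.5, 12.4, 12.7]
gripper_width: 0.214
```

```bash
python3 st.py; python3 circ.py 1 18 20
```

```text
12.92 [ 0.6083 -0.2346  0.0775] w 18.3 F [ 0.5 12.4 12.7] yaw 90.82 r 0.0504 ang 1.5 q7 2.19
19.0 [0.0154, -0.0025, 0]
37.0 [0.0139, -0.0072, 0]
55.0 [0.0110, -0.0111, 0]
73.0 [0.0070, -0.0140, 0]
91.0 [0.0024, -0.0155, 0]
109.0 [-0.0025, -0.0154, 0]
127.0 [-0.0072, -0.0139, 0]
145.0 [-0.0111, -0.0110, 0]
163.0 [-0.0140, -0.0070, 0]
181.0 [-0.0155, -0.0024, 0]
199.0 [-0.0154, 0.0025, 0]
217.0 [-0.0139, 0.0072, 0]
235.0 [-0.0110, 0.0111, 0]
253.0 [-0.0070, 0.0140, 0]
271.0 [-0.0024, 0.0155, 0]
289.0 [0.0025, 0.0154, 0]
307.0 [0.0072, 0.0139, 0]
325.0 [0.0111, 0.0110, 0]
343.0 [0.0140, 0.0070, 0]
361.0 [0.0155, 0.0024, 0]
```

The stop is firm: the position held at y -0.2345 while the force rose to 12 N. I'll take the 4.5 mm of pressed-in command back out and go counter-clockwise two turns.

Call:
{"method": "send_rows", "body": {"commands": [{"translation":[0.0045,0,0],"rot":[0,0,0],"grip":0.0},{"translation":[0.0154,-0.0025,0],"rot":[0,0,0],"grip":0.0},{"translation":[0.0139,-0.0072,0],"rot":[0,0,0],"grip":0.0},{"translation":[0.011,-0.0111,0],"rot":[0,0,0],"grip":0.0},{"translation":[0.007,-0.014,0],"rot":[0,0,0],"grip":0.0}]}}

```text
t: 13.33
eef_pos: [0.5736, -0.1877, 0.0776]
tool_rot: [0.001, 0.703, 0.712, 0.001]
contact_force: [2.0, -2.2, 4.9]
gripper_width: 0.217
```

```bash
python3 st.py
```

```text
13.33 [ 0.5736 -0.1877  0.0776] w 18.5 F [ 2.  -2.2  4.9] yaw 90.73 r 0.0508 ang 72.1 q7 2.13
```

Call:
{"method": "send_rows", "body": {"commands": [{"translation":[0.0024,-0.0155,0],"rot":[0,0,0],"grip":0.0},{"translation":[-0.0025,-0.0154,0],"rot":[0,0,0],"grip":0.0},{"translation":[-0.0072,-0.0139,0],"rot":[0,0,0],"grip":0.0},{"translation":[-0.0111,-0.011,0],"rot":[0,0,0],"grip":0.0},{"translation":[-0.014,-0.007,0],"rot":[0,0,0],"grip":0.0}]}}

```text
t: 13.75
eef_pos: [0.5098, -0.2222, 0.0776]
tool_rot: [0.001, 0.703, 0.711, 0.001]
contact_force: [9.1, -0.0, -1.0]
gripper_width: 0.217
```

Call:
{"method": "send_rows", "body": {"commands": [{"translation":[-0.0155,-0.0024,0],"rot":[0,0,0],"grip":0.0},{"translation":[-0.0154,0.0025,0],"rot":[0,0,0],"grip":0.0},{"translation":[-0.0139,0.0072,0],"rot":[0,0,0],"grip":0.0},{"translation":[-0.011,0.0111,0],"rot":[0,0,0],"grip":0.0},{"translation":[-0.007,0.014,0],"rot":[0,0,0],"grip":0.0}]}}

```text
t: 14.17
eef_pos: [0.5432, -0.2833, 0.0774]
tool_rot: [-0.001, 0.703, 0.711, 0.002]
contact_force: [1.3, 12.8, 10.7]
gripper_width: 0.214
```

```bash
python3 st.py
```

```text
14.17 [ 0.5432 -0.2833  0.0774] w 18.3 F [ 1.3 12.8 10.7] yaw 90.6 r 0.0496 ang -107.3 q7 2.3
```

Call:
{"method": "send_rows", "body": {"commands": [{"translation":[0.0001,0.0155,0],"rot":[0,0,0],"grip":0.0},{"translation":[0.0025,0.0154,0],"rot":[0,0,0],"grip":0.0},{"translation":[0.0072,0.0139,0],"rot":[0,0,0],"grip":0.0},{"translation":[0.0111,0.011,0],"rot":[0,0,0],"grip":0.0},{"translation":[0.014,0.007,0],"rot":[0,0,0],"grip":0.0}]}}

```text
t: 14.58
eef_pos: [0.6055, -0.2518, 0.0776]
tool_rot: [0.002, 0.704, 0.71, -0.001]
contact_force: [-0.7, -2.6, 4.8]
gripper_width: 0.215
```

Call:
{"method": "send_rows", "body": {"commands": [{"translation":[0.0155,0.0024,0],"rot":[0,0,0],"grip":0.0},{"translation":[0.0154,-0.0025,0],"rot":[0,0,0],"grip":0.0},{"translation":[0.0139,-0.0072,0],"rot":[0,0,0],"grip":0.0},{"translation":[0.011,-0.0111,0],"rot":[0,0,0],"grip":0.0},{"translation":[0.007,-0.014,0],"rot":[0,0,0],"grip":0.0}]}}

```text
t: 15.0
eef_pos: [0.5722, -0.1871, 0.0776]
tool_rot: [0.001, 0.703, 0.711, -0.0]
contact_force: [0.4, -7.1, 5.5]
gripper_width: 0.213
```

```bash
python3 st.py
```

```text
15.0 [ 0.5722 -0.1871  0.0776] w 18.2 F [ 0.4 -7.1  5.5] yaw 90.64 r 0.0509 ang 73.8 q7 2.13
```

Call:
{"method": "send_rows", "body": {"commands": [{"translation":[0.0014,-0.0155,0],"rot":[0,0,0],"grip":0.0},{"translation":[-0.0025,-0.0154,0],"rot":[0,0,0],"grip":0.0},{"translation":[-0.0072,-0.0139,0],"rot":[0,0,0],"grip":0.0},{"translation":[-0.0111,-0.011,0],"rot":[0,0,0],"grip":0.0},{"translation":[-0.014,-0.007,0],"rot":[0,0,0],"grip":0.0}]}}

```text
t: 15.42
eef_pos: [0.5102, -0.221, 0.0776]
tool_rot: [0.001, 0.703, 0.711, 0.001]
contact_force: [10.6, -0.5, -0.9]
gripper_width: 0.213
```

Call:
{"method": "send_rows", "body": {"commands": [{"translation":[-0.0155,-0.0024,0],"rot":[0,0,0],"grip":0.0},{"translation":[-0.0154,0.0025,0],"rot":[0,0,0],"grip":0.0},{"translation":[-0.0139,0.0072,0],"rot":[0,0,0],"grip":0.0},{"translation":[-0.011,0.0111,0],"rot":[0,0,0],"grip":0.0},{"translation":[-0.007,0.014,0],"rot":[0,0,0],"grip":0.0}]}}

```text
t: 15.83
eef_pos: [0.5422, -0.2829, 0.0774]
tool_rot: [-0.001, 0.704, 0.71, 0.001]
contact_force: [1.2, 8.1, 10.9]
gripper_width: 0.215
```

```bash
python3 st.py
```

```text
15.83 [ 0.5422 -0.2829  0.0774] w 18.4 F [ 1.2  8.1 10.9] yaw 90.55 r 0.0495 ang -108.6 q7 2.3
```

Call:
{"method": "send_rows", "body": {"commands": [{"translation":[-0.0014,0.0155,0],"rot":[0,0,0],"grip":0.0},{"translation":[0.0025,0.0154,0],"rot":[0,0,0],"grip":0.0},{"translation":[0.0072,0.0139,0],"rot":[0,0,0],"grip":0.0},{"translation":[0.0111,0.011,0],"rot":[0,0,0],"grip":0.0},{"translation":[0.01,0.004,0],"rot":[0,0,0],"grip":0.0}]}}

```text
t: 16.25
eef_pos: [0.6041, -0.255, 0.0777]
tool_rot: [0.002, 0.704, 0.711, 0.0]
contact_force: [6.3, -4.9, -0.4]
gripper_width: 0.214
```

Call:
{"method": "send_rows", "body": {"commands": [{"translation":[0,0,0],"rot":[0,0,0],"grip":0.0},{"translation":[0,0,0],"rot":[0,0,0],"grip":0.0},{"translation":[0,0,0],"rot":[0,0,0],"grip":0.0},{"translation":[0,0,0],"rot":[0,0,0],"grip":0.0},{"translation":[0,0,0],"rot":[0,0,0],"grip":0.0}]}}

```text
t: 16.67
eef_pos: [0.6047, -0.2537, 0.0777]
tool_rot: [0.003, 0.703, 0.711, 0.001]
contact_force: [7.8, -2.0, 0.4]
gripper_width: 0.215
```

```bash
python3 st.py
```

```text
16.67 [ 0.6047 -0.2537  0.0777] w 18.4 F [ 7.8 -2.   0.4] yaw 90.64 r 0.0499 ang -20.8 q7 2.22
```

Call:
{"method": "send_rows", "body": {"commands": [{"translation":[0.006,0.002,0],"rot":[0,0,0],"grip":0.0},{"translation":[0.006,0.002,0],"rot":[0,0,0],"grip":0.0},{"translation":[0.004,0.001,0],"rot":[0,0,0],"grip":0.0},{"translation":[0.002,0.0,0],"rot":[0,0,0],"grip":0.0},{"translation":[0,0,0],"rot":[0,0,0],"grip":0.0}]}}

```text
t: 17.08
eef_pos: [0.6082, -0.2351, 0.0777]
tool_rot: [0.001, 0.703, 0.711, 0.001]
contact_force: [6.1, -0.6, 3.9]
gripper_width: 0.216
```

Call:
{"method": "send_rows", "body": {"commands": [{"translation":[0,0,0],"rot":[0,0,0],"grip":0.0},{"translation":[0,0,0],"rot":[0,0,0],"grip":0.0},{"translation":[0,0,0],"rot":[0,0,0],"grip":0.0},{"translation":[0,0,0],"rot":[0,0,0],"grip":0.0},{"translation":[0,0,0],"rot":[0,0,0],"grip":0.0}]}}

```text
t: 17.5
eef_pos: [0.6082, -0.235, 0.0776]
tool_rot: [0.001, 0.703, 0.711, 0.001]
contact_force: [6.2, 0.1, 3.8]
gripper_width: 0.217
```

```bash
python3 st.py
```

```text
17.5 [ 0.6082 -0.235   0.0776] w 18.5 F [6.2 0.1 3.8] yaw 90.63 r 0.0502 ang 1.1 q7 2.19
```

Call:
{"method": "send_rows", "body": {"commands": [{"translation":[0.0005,0.001,0],"rot":[0,0,0],"grip":0.0},{"translation":[0,0,0],"rot":[0,0,0],"grip":0.0},{"translation":[0,0,0],"rot":[0,0,0],"grip":0.0},{"translation":[0,0,0],"rot":[0,0,0],"grip":0.0},{"translation":[0,0,0],"rot":[0,0,0],"grip":0.0}]}}

```text
t: 17.92
eef_pos: [0.6082, -0.235, 0.0776]
tool_rot: [0.001, 0.703, 0.711, 0.0]
contact_force: [3.7, -0.3, 5.5]
gripper_width: 0.216
```

```bash
python3 st.py
python3 - <<'E'
from h import *
out=[]
for n,(x,y) in dict(side=(250,205),scene=(245,225)).items():
    s=read_camera(n);out.append(cv2.resize(s["pixels"][y:y+160,x:x+180,::-1],None,fx=2.2,fy=2.2,interpolation=cv2.INTER_CUBIC))
cv2.imwrite("pics/s9.png",np.hstack(out))
cv2.imwrite("pics/w9.png",read_camera("wrist")["pixels"][:,:,::-1])
E
```

```text
17.92 [ 0.6082 -0.235   0.0776] w 18.4 F [ 3.7 -0.3  5.5] yaw 90.59 r 0.0502 ang 1.2 q7 2.19
```

View pics/s9.png

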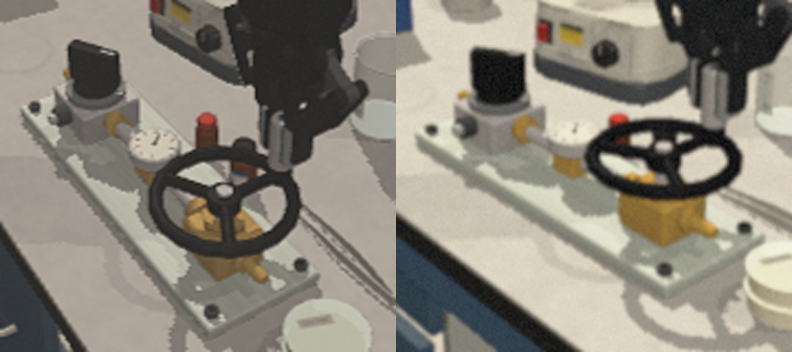

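View pics/w9.png

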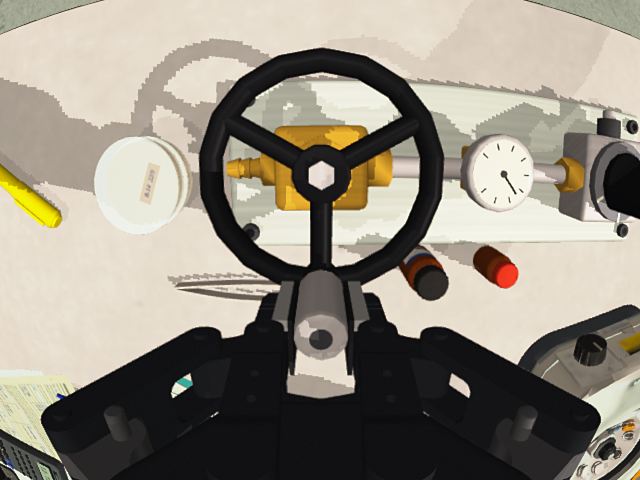

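The handle is at manifold +x, held between both pads, with the spoke pointing straight at it (322,235 → 322,320). The bottles, dish and forceps are where they were. One small nudge of 0.5–0.8 mm will bring it to the exact stop position.

Call:
{"method": "send_rows", "body": {"commands": [{"translation":[0.0007,0.0005,0],"rot":[0,0,0],"grip":0.0},{"translation":[0,0,0],"rot":[0,0,0],"grip":0.0},{"translation":[0,0,0],"rot":[0,0,0],"grip":0.0},{"translation":[0,0,0],"rot":[0,0,0],"grip":0.0},{"translation":[0,0,0],"rot":[0,0,0],"grip":0.0}]}}

```text
t: 18.48
eef_pos: [0.6083, -0.2347, 0.0776]
tool_rot: [0.001, 0.704, 0.711, 0.0]
contact_force: [2.8, -0.8, 5.5]
gripper_width: 0.216
```

```bash
python3 st.py
python3 - <<'E'
from h import *
c=read_camera("wrist");P=wcloud(c);x,y,z=P[...,0],P[...,1],P[...,2]
m=(z>.117)&(z<.125)&(np.hypot(x-.606,y+.235)<.013)&(c["depth"]>0)
print('handle top',m.sum(),P[m].mean(0))
s=read_camera("side");P=cloud(s);x,y,z=P[...,0],P[...,1],P[...,2]
m=(z>.0855)&(z<.092)&(abs(x-.55)<.04)&(abs(y+.046)<.035)
print('knob',cv2.minAreaRect((P[m][:,:2]*1e3).astype(np.float32)))
E
```

```text
18.48 [ 0.6083 -0.2347  0.0776] w 18.4 F [ 2.8 -0.8  5.5] yaw 90.57 r 0.0503 ang 1.5 q7 2.19
handle top 2839 [ 0.60505458 -0.2349306   0.120605  ]
knob ((552.6731567382812, -47.16227722167969), (15.909101486206055, 45.23823165893555), 28.886049270629883)
```

Handle angle is within about 0.3° of where the stop was, and the grip is holding. Handing in.

```bash
python3 -c "
from station import *
print(hand_in())"
```

```text
the job is handed in; nothing more can be done
None
```

The job is done and handed in at about 18.5 s of the 72 s allowed; the hand-in reports no verdict.

- **Knob:** I turned the bar knob 60° clockwise and let go. The wrist camera then measured 59.9° from where it started, which is its second mark at 1.05 rad. A coarser check from the side camera at the end read about 3° different.
- **Wheel:** I wound it clockwise about half a turn to its stop. The position held while the push rose to 12 N. I then backed it off two full turns. The handle ended within about 0.3 mm (0.3°) of where it stood at the stop, still gripped at 60 N with an 18.4 mm opening.
- **Surroundings:** the bottles, dish and forceps look unmoved in the last pictures. The highest force I read was about 18 N.

**What disagreed or failed:** the text puts the fingertips 17 mm ahead of the reported TCP. The cameras showed them about 7.5 mm behind it. Because of this my first grasp of the knob closed empty on top of the bar, without moving it. I re-measured and used the camera figure from then on.

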